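# Make up two repair kits from the bench stock

## Task

Make up the two kits from the stock that stands together on the clear part of the bench, to the left of the trays: the shorter slim jar and the beech block go into the tray with two bays, and the taller slim jar, the rivet tin and the stone weight go into the tray with three bays. Put one thing in each bay, jars upright and the rest lying flat on the floor of the bay, not propped on a rim or divider. Leave the thread cone and the big wide jar where they stand.

Things in the scene. Friction and masses are not known exactly. Their poses are not given: they have to be found in the camera images.
- short_jar: The shorter, low round screw jar with a white lid and pale cream contents, one of two slim jars: body about 44 mm across, lid 50 mm across, 60 mm high, stands upright. Origin at the centre of its underside, z up; about 0.1 kg. Can be gripped across the lid near the top.
- tall_jar: The taller of the two slim round screw jars with white lids: pale contents, lid 52 mm across, 94 mm high, stands upright. Origin at the centre of its underside, z up; about 0.12 kg. Can be gripped across the lid near the top.
- beech_block: Plain beech wood block 26 mm (x) by 70 mm (y) by 22 mm high, lying flat. Origin at the centre of its underside, z up; y along its length. It fits a bay only with its length across the tray (along the tray's y). Grip across its 26 mm.
- rivet_tin: Small closed rectangular tin with a fixed lid, 42 mm (x) by 60 mm (y) by 34 mm high. Origin at the centre of its underside, z up; y along its longer side. Grip across its 42 mm. A similar one lies far back among the clutter at the rear of the bench; this is the one in the stock left of the trays, nearer the robot.
- stone_weight: Smooth oval brown stone 38 mm (x) by 52 mm (y) by 27 mm high, lying flat. Origin at the centre of its underside, z up; y along its longer axis. Grip across its 38 mm, at mid height. A similar one lies far back among the clutter at the rear of the bench; this is the one in the stock left of the trays, nearer the robot.
- tray_two: A low fixed wooden tray with two equal open bays in a row along its own x (156 x 96 mm outside, 12 mm high; it cannot be moved). The floor of the bays is 4 mm above the bench, rims and dividers are 4 mm thick and rise to 12 mm above the bench. Origin at the centre of its underside; x along the row, z up. Each bay is 72 mm (x) by 88 mm (y) inside; bay centres at x = -38 and +38 mm, y = 0.
- tray_three: A low fixed wooden tray with three equal open bays in a row along its own x (232 x 96 mm outside, 12 mm high; it cannot be moved). The floor of the bays is 4 mm above the bench, rims and dividers are 4 mm thick and rise to 12 mm above the bench. Origin at the centre of its underside; x along the row, z up. Each bay is 72 mm (x) by 88 mm (y) inside; bay centres at x = -76, 0 and +76 mm, y = 0.
- thread_cone: Brown cone of thread 54 mm across and 85 mm high, standing among the stock left of the trays (a similar one stands farther back among the clutter); not part of either kit, to be left where it stands. Origin at the centre of its underside, z up.
- wide_jar: The big wide jar, 71 mm across and 112 mm high, standing on the bench beyond the trays; not part of either kit, to be left where it stands. Origin at the centre of its underside, z up.
Not all that is in view belongs to the job. What is shaped like the wide_jar but blue is not meant.

How it is judged:
At the end, for the whole second after the job is handed in: Each kit is in its tray, one thing to a bay: within 25 mm of a bay centre along the row and 30 mm across, on the bay floor within 4 mm, level within 0.1 rad, at rest. The thread cone and the wide jar are upright and within 25 mm of where they stood (y of short_jar in the frame of tray_two between -0.03 and 0.03 m and z of short_jar in the frame of tray_two between 0 and 0.008 m and angle between each of short_jar, beech_block, tall_jar, rivet_tin, stone_weight, thread_cone, wide_jar's own z axis and vertical below 0.1 rad and linear speed of each of short_jar, beech_block, tall_jar, rivet_tin, stone_weight below 0.02 m/s and angular speed of each of short_jar, beech_block, tall_jar, rivet_tin, stone_weight below 0.2 rad/s and y of beech_block in the frame of tray_two between -0.03 and 0.03 m and z of beech_block in the frame of tray_two between 0 and 0.008 m and ((x of short_jar in the frame of tray_two between -0.063 and -0.013 m and x of beech_block in the frame of tray_two between 0.013 and 0.063 m) or (x of short_jar in the frame of tray_two between 0.013 and 0.063 m and x of beech_block in the frame of tray_two between -0.063 and -0.013 m)) and y of tall_jar in the frame of tray_three between -0.03 and 0.03 m and z of tall_jar in the frame of tray_three between 0 and 0.008 m and y of rivet_tin in the frame of tray_three between -0.03 and 0.03 m and z of rivet_tin in the frame of tray_three between 0 and 0.008 m and y of stone_weight in the frame of tray_three between -0.03 and 0.03 m and z of stone_weight in the frame of tray_three between 0 and 0.008 m and ((x of tall_jar in the frame of tray_three between -0.101 and -0.051 m and x of rivet_tin in the frame of tray_three between -0.025 and 0.025 m and x of stone_weight in the frame of tray_three between 0.051 and 0.101 m) or (x of tall_jar in the frame of tray_three between -0.101 and -0.051 m and x of rivet_tin in the frame of tray_three between 0.051 and 0.101 m and x of stone_weight in the frame of tray_three between -0.025 and 0.025 m) or (x of tall_jar in the frame of tray_three between -0.025 and 0.025 m and x of rivet_tin in the frame of tray_three between -0.101 and -0.051 m and x of stone_weight in the frame of tray_three between 0.051 and 0.101 m) or (x of tall_jar in the frame of tray_three between -0.025 and 0.025 m and x of rivet_tin in the frame of tray_three between 0.051 and 0.101 m and x of stone_weight in the frame of tray_three between -0.101 and -0.051 m) or (x of tall_jar in the frame of tray_three between 0.051 and 0.101 m and x of rivet_tin in the frame of tray_three between -0.101 and -0.051 m and x of stone_weight in the frame of tray_three between -0.025 and 0.025 m) or (x of tall_jar in the frame of tray_three between 0.051 and 0.101 m and x of rivet_tin in the frame of tray_three between -0.025 and 0.025 m and x of stone_weight in the frame of tray_three between -0.101 and -0.051 m)) and distance of each of thread_cone, wide_jar from where it was at the start of the episode below 0.025 m); the robot touches nothing.
It fails at once if thread cone knocked over or pushed away (distance of thread_cone from where it was at the start of the episode above 0.04 m or angle between thread_cone's own z axis and vertical above 0.5 rad).
It fails at once if wide jar knocked over or pushed away (distance of wide_jar from where it was at the start of the episode above 0.04 m or angle between wide_jar's own z axis and vertical above 0.5 rad).
It also fails if it takes over 120 s, if anything falls off the work surface, if the arm or the gripper's body presses on something with over 40 N, if the wrist force passes 120 N, or if a joint passes its speed limit or range.

## Robot

A 7-joint arm with a two-finger parallel gripper is mounted at the origin on a cart in front of the work surface, level with it; the furniture and walls round the work are solid. World frame = base frame: x ahead of the robot, y to its left, z up, the work surface at z = 0. Lengths are in m, angles in rad, forces in N, time in s.
With the tool pointing down it reaches from about 0.4 to 0.9 m from the base axis. Payload 5.5 kg.
Tool frame: the origin (TCP) lies midway between the tips of the shut fingers; the grasp point (between the pads) lies 19 mm behind it; z points along the fingers, y is the line along which they close (so a half turn about z gives the same grasp; the last joint's range is limited). The gripper opens to 92 mm and grips with 3 to 60 N. Pads are 19 mm wide; open, the fingers measure 130 mm over their backs; the gripper's body (75 mm by 190 mm) begins 47 mm behind the grasp point.
Start: joints at [-1.029, 0.501, -0.427, 1.55, 0.221, 1.138, -0.21], TCP at [0.179, 0.625, 0.227] pointing down, gripper open.
Joint ranges: [-2.88, 2.88], [-0.31, 2.03], [-1.54, 1.56], [0.2, 2.42], [-1.41, 4.55], [0.19, 2.02], [-2.57, 2.57]. Speed limits (rad/s): [2.57, 2.57, 3.14, 3.14, 3.14, 3.14, 3.14].

## Interface

Orientations are given as a rotation vector (axis times angle).
In Python, from cell import arm gives the robot as it stands.
- The arm moves only by the tool servo_tool, never from a script. Its arguments are lists of equal length, an entry for each row: "xyz": the shift along the tool's x, y, z in m, a list of three; "roll": the turn about the tool's z in degrees. In form: {"xyz": [[x, y, z], ...], "roll": [roll, ...]}. A call has exactly 5 rows; each row is the pose to reach, as a shift and turn from the pose commanded when the call began, along the tool's axes at that moment; what a row does not reach only later rows make up. A row lasts 1/8 s, in which the tool goes at most 62.5 mm and 10.7 degrees, less where a joint would pass 70% of its speed; a pose out of reach is approached as far as the arm can. A call with a gripper value outside its range is refused whole. "grip" is the opening, from 0 (shut) to 1 (fully open), set as the call begins (left out, the last holds). The fingers move at their own pace and stop on an object; the grip force is fixed at half the most. Time passes only in rows, so rows that repeat a pose let the fingers close, or fill a call up. It gives the time, the measured TCP pose, the force, the opening and the grip force at its end, in the units of the state.
- arm.get_obs(): the state, without advancing time (a new reading comes with each control period).
- arm.snapshot(name): name is "side" or "top"; returns (picture, depth): 400x640x3 uint8, blue, green, red; 400x640 float32, m along the optical axis (not along the pixel's ray), 0 where there is no reading.
- arm.calibration(name): a dict with "fx", "fy", "cx", "cy" (pixels), "position" and "orientation" of the camera in the world. Camera axes: x right, y down, z forward; pixel columns grow to the right and rows downward; lengths in m; the calibration is good to about 2 mm. A picture is of the moment at which its call begins. calibration takes no time and is no camera call.
- arm.hand_in(): hands the job in; it is judged then, once.
Trained networks look in the newest picture that a camera, given by its name, has taken for a name from the list of things; names that differ only in an ending like _2 or _b are one class to them, and where a whole thing is asked for, a point or a joint stands for the part that bears it (a point fixed in the world has none). Each returns a list of dicts, best first, with "conf" (0 to 1); they miss things now and then, are a little off and sometimes report something else, mostly with a low value. They report only what shows in the picture. A call takes as long as a camera call. They do not tell look-alikes from the thing itself.
- arm.spot_in(thing, camera): "centre" ([x, y, z] in m, in world coordinates, good to about 4 mm: the middle of the surface that is visible of it).
The state is a dict: "clock": time; "q": joint angles; "joint_velocities": joint speeds; "joint_efforts": joint torques, N m; "ee_pos": TCP position; "tcp_rot": TCP orientation; "wrist_force": force on the tool from outside, world axes, zero at the start; "moment": the same for the moment, N m; "gripper_width": opening from 0.0 (shut) to 1.0 (fully open); "gripper_force": force on a finger pad.
Only numpy, scipy, OpenCV 4.12 (cv2) and the standard library are available. Lean on these libraries where they do the work, as an engineer would, in place of code of your own. Each camera call takes 0.05 s, during which the arm holds its last target. There are 200 camera calls.

## Working session

There is one attempt and no reset: what is moved stays moved. The work goes in short steps, Python scripts to look and compute and a tool call to move; the robot and the scene stay as the last step left them, time stands still between calls to the robot, and variables do not carry over. Pictures are saved under pics/ and viewed, at most 14 in all, crops included, and the job is handed in when it is done.

Besides the shell and the picture viewer there is one more tool, called after ">>>" as a command line: name --pt "numbers of a row" for each row, then --argument value for the rest. servo_tool: Moves the arm, as the interface text tells. Its arguments: {"type":"object","properties":{"xyz":{"type":"array"},"roll":{"type":"array"},"grip":{"type":"number"}},"required":["xyz","roll"]}

```bash
mkdir -p pics
cat > h.py <<'E'
import numpy as np,cv2
from scipy.spatial.transform import Rotation as R
from cell import arm
def snap(c,name=None):
    im,d=arm.snapshot(c)
    if name: cv2.imwrite(f'pics/{name}.png',im)
    return im,d
def cloud(c,d):
    k=arm.calibration(c); v,u=np.mgrid[0:400,0:640]
    p=np.stack([(u-k['cx'])/k['fx']*d,(v-k['cy'])/k['fy']*d,d],-1)
    o=np.array(k['orientation']); Rm=R.from_rotvec(o) if o.size==3 else R.from_matrix(o)
    return (p.reshape(-1,3)@Rm.as_matrix().T+k['position']).reshape(400,640,3)
def proj(c,P):
    k=arm.calibration(c);Rm=R.from_rotvec(k['orientation']).as_matrix()
    q=(np.array(P)-k['position'])@Rm
    return q[...,0]/q[...,2]*k['fx']+k['cx'],q[...,1]/q[...,2]*k['fy']+k['cy']
E
python3 - <<'E'
from h import *
for c in('top','side'):
    im,d=snap(c,c+'0'); np.save(c+'0.npy',d); print(arm.calibration(c))
    for t in 'short_jar tall_jar beech_block rivet_tin stone_weight tray_two tray_three thread_cone wide_jar'.split():
        for r in arm.spot_in(t,c): print(c,t,np.round(r['centre'],3),round(r['conf'],2),np.round(proj(c,r['centre'])))
o=arm.get_obs();print(o['ee_pos'],R.from_rotvec(o['tcp_rot']).as_matrix().round(3),o['clock'])
E
```

```text
{'fx': 487.81378195180565, 'fy': 487.81378195180565, 'cx': 319.2010331638021, 'cy': 198.86140786972817, 'position': array([0.4472234 , 0.25143763, 1.00763385]), 'orientation': array([-2.16878432,  2.12463432, -0.20591212])}
top short_jar [0.432 0.25  0.06 ] 0.77 [306. 288.]
top tall_jar [0.408 0.357 0.097] 0.83 [247. 301.]
top beech_block [0.532 0.267 0.021] 0.84 [299. 237.]
top rivet_tin [0.635 0.246 0.037] 0.69 [310. 186.]
top rivet_tin [0.501 0.377 0.022] 0.35 [243. 252.]
top stone_weight [0.503 0.376 0.024] 0.76 [244. 251.]
top tray_two [0.585 0.13  0.002] 0.71 [366. 214.]
top tray_three [ 0.541 -0.001  0.002] 0.63 [428. 236.]
top thread_cone [0.604 0.356 0.064] 0.81 [254. 198.]
top thread_cone [0.767 0.105 0.11 ] 0.25 [385. 114.]
top wide_jar [0.767 0.104 0.11 ] 0.91 [386. 114.]
top wide_jar [0.66  0.475 0.11 ] 0.83 [189. 163.]
top wide_jar [0.745 0.212 0.112] 0.81 [330. 123.]
top wide_jar [0.608 0.357 0.064] 0.74 [254. 196.]
{'fx': 400.0694664423657, 'fy': 400.0694664423657, 'cx': 316.5953900530093, 'cy': 197.5688360452581, 'position': array([ 0.2469195 , -0.39302331,  0.511151
[... 374 characters left out ...]
6. 214.]
side beech_block [0.755 0.085 0.079] 0.23 [428. 193.]
side rivet_tin [0.635 0.242 0.031] 0.97 [335. 192.]
side rivet_tin [0.589 0.126 0.001] 0.32 [345. 238.]
side stone_weight [0.497 0.366 0.019] 0.59 [256. 187.]
side stone_weight [0.602 0.34  0.043] 0.47 [301. 172.]
side tray_two [0.588 0.124 0.004] 0.78 [345. 238.]
side tray_three [ 0.539 -0.006  0.006] 0.89 [361. 289.]
side thread_cone [0.605 0.342 0.042] 0.86 [302. 171.]
side wide_jar [0.755 0.089 0.081] 0.9 [427. 191.]
side wide_jar [0.661 0.456 0.083] 0.88 [301. 133.]
side wide_jar [0.738 0.192 0.076] 0.8 [388. 173.]
[0.17884839 0.62491995 0.22674518] [[-0.961  0.275 -0.   ]
 [ 0.275  0.961  0.   ]
 [ 0.     0.    -1.   ]] 1.0
```

```bash
cat > crop.py <<'E'
import cv2
im=cv2.imread('pics/top0.png');cv2.imwrite('pics/top0c.png',cv2.resize(im[60:350,160:510],None,fx=2,fy=2,interpolation=cv2.INTER_CUBIC))
E
python3 crop.py
python3 - <<'E'
from h import *
d=np.load('top0.npy');P=cloud('top',d);z=P[...,2]
X,Y=P[...,0],P[...,1]
# object outlines by height, per seed
for n,(x,y),zl,r in [('short',(.43,.25),.045,.04),('tall',(.408,.357),.075,.04),('beech',(.532,.267),.014,.06),('tin',(.635,.246),.022,.05),('stone',(.502,.377),.012,.045),('cone',(.604,.356),.02,.05),('wide',(.767,.105),.09,.05),('blue?',(.745,.212),.09,.05)]:
    m=(np.hypot(X-x,Y-y)<r)&(z>zl)
    q=P[m][:,:2].astype(np.float32); (c,s,a)=cv2.minAreaRect(q)
    print(n,m.sum(),np.round(c,3),np.round(s,3),round(a,1),'mean',q.mean(0).round(3),'ztop',np.percentile(z[m],95).round(3))
for n,(x,y),r in [('two',(.585,.13),.1),('three',(.541,-.001),.13)]:
    m=(np.hypot(X-x,Y-y)<r)&(z>.008)&(z<.016)
    m=cv2.morphologyEx(m.astype(np.uint8),cv2.MORPH_OPEN,np.ones((1,1)))
    k,l,st,_=cv2.connectedComponentsWithStats(m);i=1+st[1:,4].argmax()
    c,s,a=cv2.minAreaRect(P[l==i][:,:2].astype(np.float32));print(n,st[i,4],np.round(c,3),np.round(s,3),a)
E
```

```text
short 1576 [0.432 0.249] [0.047 0.048] 1.3 mean [0.442 0.251] ztop 1.008
tall 649 [0.404 0.36 ] [0.05 0.05] 73.4 mean [0.404 0.36 ] ztop 0.095
beech 454 [0.528 0.267] [0.026 0.07 ] 19.7 mean [0.528 0.267] ztop 0.024
tin 598 [0.642 0.25 ] [0.042 0.06 ] 30.6 mean [0.641 0.25 ] ztop 0.036
stone 378 [0.503 0.378] [0.036 0.05 ] 2.3 mean [0.503 0.377] ztop 0.027
cone 493 [0.611 0.356] [0.041 0.05 ] 41.6 mean [0.608 0.356] ztop 0.085
wide 1084 [0.774 0.104] [0.07  0.069] 75.0 mean [0.771 0.105] ztop 0.113
blue? 1098 [0.756 0.214] [0.069 0.069] 47.6 mean [0.754 0.214] ztop 0.113
two 539 [0.586 0.126] [0.096 0.157] 89.00603485107422
three 803 [0.545 0.   ] [0.097 0.233] 86.95000457763672
```

View pics/top0c.png

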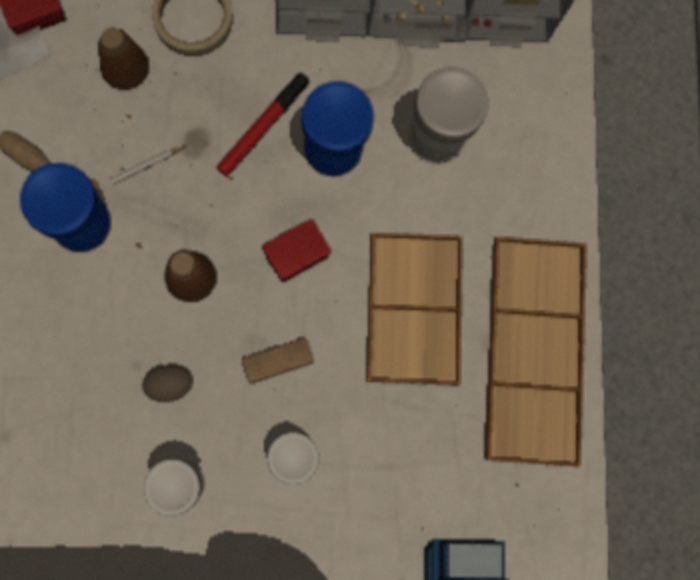

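View pics/side0.png

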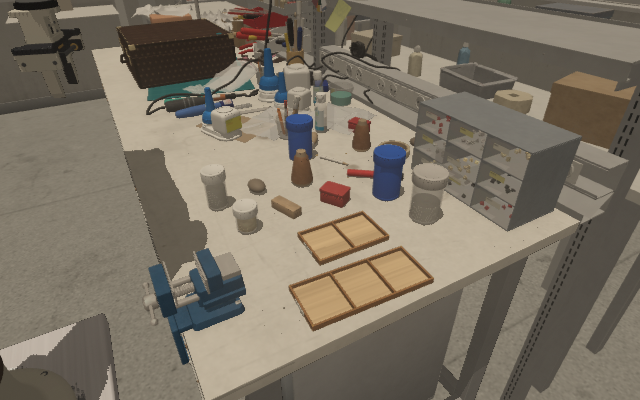

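The top crop shows the stock: white-lidded jars at px (246,303) taller and (306,288) shorter, beech (299,240), stone (243,251), red tin (308,184), cone (254,198).
- **Rivet tin:** the candidates are (308,184) and the one far back at (175,65). The nearer one is in the stock, so I take that.
- **Stone:** the candidates are (243,251) and (171,135). I take the nearer one for the same reason.
- **Wide jar:** it is the clear or grey one at (386,114). The blue ones are look-alikes.
- **Trays:** they lie with their x along world x. The vise is at about px (392,335).

The crop confirms all of these choices.

```bash
cat > go.py <<'E'
# usage: go.py x y z ang(deg of tool y in world) -> shift in tool axes, roll
import sys
from h import *
t=np.array(list(map(float,sys.argv[1:4])));o=arm.get_obs();M=R.from_rotvec(o['tcp_rot']).as_matrix()
a=np.degrees(np.arctan2(M[1,1],M[0,1]))
r=(a-float(sys.argv[4])+90)%180-90
d=M.T@(t-o['ee_pos'])
print('clock',round(o['clock'],2),'ang',a.round(1),'q7',o['q'][6].round(2),'shift',d.round(4),'roll',round(r,1),'rows',round(np.linalg.norm(d)/.0625,1),'F',o['wrist_force'].round(1),'w',o['gripper_width'])
E
python3 go.py .404 .36 .15 74
python3 - <<'E'
from h import *
P=cloud('top',np.load('top0.npy'));q=P[315:350,360:430];m=q[...,2]>.03
print('vise',q[m].min(0),q[m].max(0))
m=(np.hypot(P[...,0]-.608,P[...,1]-.356)<.03)&(P[...,2]>.065);print(P[m].min(0),P[m].max(0))
E
```

```text
clock 1.0 ang 74.0 q7 -0.21 shift [-0.2894 -0.1927  0.0767] roll 0.0 rows 5.7 F [-0.2 -0.5  0. ] w 0.996132204832375
vise [0.31987137 0.04506387 0.03794451] [0.4472234  0.25143763 1.00763385]
[0.59543442 0.3422425  0.06505974] [0.63068566 0.37557587 0.08707545]
```

>>> servo_tool --pt "-0.05 -0.033 0.0" --pt "-0.1 -0.067 0.0" --pt "-0.15 -0.1 0.02" --pt "-0.2 -0.133 0.04" --pt "-0.25 -0.167 0.05" --roll '[0, 0, 0, 0, 0]' --grip 1

```text
clock: 1.62
ee_pos: [0.374, 0.3939, 0.176]
tcp_rot: [-0.436, -3.111, 0.0]
wrist_force: [1.5, 0.2, 0.0]
gripper_width: 0.999
gripper_force: 0.0
```

```bash
python3 go.py .404 .36 .068 74
```

```text
clock 1.62 ang 74.0 q7 0.3 shift [-0.0382 -0.0243  0.108 ] roll 0.0 rows 1.9 F [1.5 0.2 0. ] w 0.9988310947681331
```

>>> servo_tool --pt "-0.02 -0.012 0.0" --pt "-0.0395 -0.0255 0.0" --pt "-0.0395 -0.0255 0.05" --pt "-0.0395 -0.0255 0.1" --pt "-0.0395 -0.0255 0.109" --roll '[0, 0, 0, 0, 0]'

```text
clock: 2.25
ee_pos: [0.4021, 0.3582, 0.0649]
tcp_rot: [-0.436, -3.107, 0.008]
wrist_force: [-0.5, -0.3, 0.4]
gripper_width: 1.003
gripper_force: 0.0
```

```bash
python3 go.py .404 .36 .068 74
```

```text
clock 2.25 ang 74.0 q7 0.32 shift [-0.0014  0.0022 -0.0031] roll 0.0 rows 0.1 F [-0.5 -0.3  0.4] w 1.0031724703371074
```

Within 2–3 mm. Close the fingers and lift.

>>> servo_tool --pt "0 0 0" --pt "0 0 0" --pt "0 0 0" --pt "0 0 0" --pt "0 0 0" --roll '[0, 0, 0, 0, 0]' --grip 0.4

```text
clock: 2.88
ee_pos: [0.4045, 0.3606, 0.0683]
tcp_rot: [0.436, 3.11, 0.002]
wrist_force: [0.7, 0.8, 2.8]
gripper_width: 0.523
gripper_force: 30.0
```

```bash
python3 go.py .469 .004 .20 87
```

```text
clock 2.88 ang 74.0 q7 0.32 shift [-0.1602 -0.325  -0.1319] roll -13.0 rows 6.2 F [0.7 0.8 2.8] w 0.5232332588881009
```

>>> servo_tool --pt "0 0 -0.06" --pt "0 0 -0.11" --pt "-0.027 -0.054 -0.12" --pt "-0.053 -0.107 -0.12" --pt "-0.08 -0.16 -0.12" --roll '[0, 0, 0, -6, -13]'

```text
clock: 3.5
ee_pos: [0.437, 0.1826, 0.188]
tcp_rot: [0.074, 3.14, -0.0]
wrist_force: [0.9, 0.2, -0.6]
gripper_width: 0.518
gripper_force: 30.0
```

```bash
python3 go.py .469 .004 .19 87
```

```text
clock 3.5 ang 87.3 q7 0.99 shift [-0.0404 -0.1769 -0.002 ] roll 0.3 rows 2.9 F [ 0.9  0.2 -0.6] w 0.5177478561682288
```

>>> servo_tool --pt "-0.013 -0.059 0" --pt "-0.027 -0.118 0" --pt "-0.04 -0.175 0" --pt "-0.04 -0.175 0" --pt "-0.04 -0.175 0.03" --roll '[0, 0, 0, 0, 0]'

```text
clock: 4.12
ee_pos: [0.4699, 0.0074, 0.1592]
tcp_rot: [0.084, 3.135, 0.001]
wrist_force: [1.0, 0.3, -1.6]
gripper_width: 0.519
gripper_force: 30.0
```

```bash
python3 go.py .469 .004 .073 87
```

```text
clock 4.12 ang 86.9 q7 1.39 shift [ 0.0012 -0.0035  0.0862] roll -0.1 rows 1.4 F [ 1.   0.3 -1.6] w 0.5192895013785371
```

>>> servo_tool --pt "0 -0.003 0.04" --pt "0 -0.003 0.07" --pt "0 -0.003 0.084" --pt "0 -0.003 0.084" --pt "0 -0.003 0.084" --roll '[0, 0, 0, 0, 0]'

```text
clock: 4.75
ee_pos: [0.4684, 0.005, 0.0744]
tcp_rot: [0.081, 3.139, 0.0]
wrist_force: [0.5, -0.6, -1.5]
gripper_width: 0.519
gripper_force: 30.0
```

```bash
python3 go.py .469 .004 .073 87
```

```text
clock 4.75 ang 87.1 q7 1.35 shift [-0.0006 -0.001   0.0014] roll 0.1 rows 0.0 F [ 0.5 -0.6 -1.5] w 0.5188148676311318
```

>>> servo_tool --pt "0 0 0.0015" --pt "0 0 0.0015" --pt "0 0 0.0015" --pt "0 0 0.0015" --pt "0 0 0.0015" --roll '[0, 0, 0, 0, 0]'

```text
clock: 5.38
ee_pos: [0.4678, 0.0046, 0.0723]
tcp_rot: [0.082, 3.141, 0.0]
wrist_force: [-0.2, 0.1, -1.1]
gripper_width: 0.519
gripper_force: 30.0
```

>>> servo_tool --pt "0 0 0" --pt "0 0 0" --pt "0 0 0" --pt "0 0 -0.03" --pt "0 0 -0.08" --roll '[0, 0, 0, 0, 0]' --grip 1

```text
clock: 6.0
ee_pos: [0.4661, 0.0046, 0.1517]
tcp_rot: [-0.081, -3.136, -0.0]
wrist_force: [1.2, -0.7, -0.1]
gripper_width: 0.985
gripper_force: 0.0
```

```bash
python3 go.py .432 .249 .15 87
```

```text
clock 6.0 ang 87.0 q7 1.39 shift [0.0467 0.2423 0.0019] roll 0.0 rows 3.9 F [ 1.2 -0.7 -0.1] w 0.9853826475362372
```

>>> servo_tool --pt "0.009 0.06 0" --pt "0.021 0.12 0" --pt "0.034 0.18 0" --pt "0.046 0.241 0" --pt "0.046 0.242 0" --roll '[0, 0, 0, 0, 0]'

```text
clock: 6.62
ee_pos: [0.4326, 0.255, 0.1527]
tcp_rot: [0.067, 3.141, 0.006]
wrist_force: [0.6, -0.4, 0.1]
gripper_width: 1.001
gripper_force: 0.0
```

```bash
python3 go.py .432 .249 .034 87
```

```text
clock 6.62 ang 87.6 q7 0.83 shift [ 0.0004 -0.0064  0.1187] roll 0.6 rows 1.9 F [ 0.6 -0.4  0.1] w 1.000840835242223
```

>>> servo_tool --pt "0 0 0" --pt "0 0 0.03" --pt "0 0 0.06" --pt "0 0 0.06" --pt "0 0 0.06" --roll '[0, 0, 0, 0, 0]'

```text
clock: 7.25
ee_pos: [0.4352, 0.2477, 0.093]
tcp_rot: [0.085, 3.14, -0.0]
wrist_force: [1.0, -0.1, 1.0]
gripper_width: 1.001
gripper_force: 0.0
```

```bash
python3 go.py .432 .249 .034 87
```

```text
clock 7.25 ang 86.9 q7 0.79 shift [0.0033 0.0011 0.0589] roll -0.1 rows 0.9 F [ 1.  -0.1  1. ] w 1.0013221294922414
```

>>> servo_tool --pt "0.003 0.001 0.03" --pt "0.003 0.001 0.058" --pt "0.003 0.001 0.058" --pt "0.003 0.001 0.058" --pt "0.003 0.001 0.058" --roll '[0, 0, 0, 0, 0]'

```text
clock: 7.88
ee_pos: [0.4326, 0.2504, 0.0357]
tcp_rot: [0.082, 3.138, 0.002]
wrist_force: [-0.4, -0.8, 0.2]
gripper_width: 0.997
gripper_force: 0.0
```

>>> servo_tool --pt "0 0 0" --pt "0 0 0" --pt "0 0 0" --pt "0 0 0" --pt "0 0 0" --roll '[0, 0, 0, 0, 0]' --grip 0.4

```text
clock: 8.5
ee_pos: [0.4314, 0.2499, 0.0342]
tcp_rot: [-0.081, -3.14, -0.0]
wrist_force: [-0.1, 1.5, 0.7]
gripper_width: 0.502
gripper_force: 22.7
```

```bash
python3 go.py .548 .127 .15 89
```

```text
clock 8.5 ang 87.0 q7 0.74 shift [-0.1228 -0.1167 -0.1158] roll -2.0 rows 3.3 F [-0.1  1.5  0.7] w 0.5016540465624377
```

>>> servo_tool --pt "0 0 -0.04" --pt "0 0 -0.1" --pt "-0.042 -0.04 -0.1" --pt "-0.083 -0.08 -0.1" --pt "-0.1225 -0.1165 -0.1" --roll '[0, 0, 0, 0, -2]'

```text
clock: 9.12
ee_pos: [0.5487, 0.1255, 0.1344]
tcp_rot: [0.025, 3.141, -0.0]
wrist_force: [0.6, 0.8, -1.6]
gripper_width: 0.499
gripper_force: 30.0
```

>>> servo_tool --pt "0 0 0" --pt "0 0 0.03" --pt "0 0 0.06" --pt "0 0 0.06" --pt "0 0 0.06" --roll '[0, 0, 0, 0, 0]'

```text
clock: 9.75
ee_pos: [0.5477, 0.1279, 0.0749]
tcp_rot: [0.025, 3.141, 0.001]
wrist_force: [1.1, 0.2, -1.7]
gripper_width: 0.497
gripper_force: 30.0
```

```bash
python3 go.py .548 .127 .0385 89
```

```text
clock 9.75 ang 89.1 q7 1.13 shift [-0.0003 -0.0009  0.0364] roll 0.1 rows 0.6 F [ 1.1  0.2 -1.7] w 0.49696875795811046
```

>>> servo_tool --pt "0 0 0.03" --pt "0 0 0.0365" --pt "0 0 0.0365" --pt "0 0 0.0365" --pt "0 0 0.0365" --roll '[0, 0, 0, 0, 0]'

```text
clock: 10.38
ee_pos: [0.5482, 0.1272, 0.0384]
tcp_rot: [0.027, 3.14, 0.0]
wrist_force: [0.7, -0.5, -1.9]
gripper_width: 0.503
gripper_force: 30.0
```

>>> servo_tool --pt "0 0 0" --pt "0 0 0" --pt "0 0 0" --pt "0 0 -0.04" --pt "0 0 -0.1" --roll '[0, 0, 0, 0, 0]' --grip 1

```text
clock: 11.0
ee_pos: [0.546, 0.1266, 0.137]
tcp_rot: [-0.026, -3.137, 0.001]
wrist_force: [1.0, -0.4, 0.5]
gripper_width: 0.981
gripper_force: 0.0
```

```bash
python3 - <<'E'
from h import *
im,d=snap('side','side1');cv2.imwrite('pics/side1c.png',cv2.resize(im[130:340,180:480],None,fx=2,fy=2))
E
python3 go.py .503 .377 .14 20
```

```text
clock 11.05 ang 89.0 q7 1.16 shift [0.0528 0.2477 0.0064] roll 69.0 rows 4.1 F [2.1 0.8 5.4] w 0.9928162082220898
```

View pics/side1c.png

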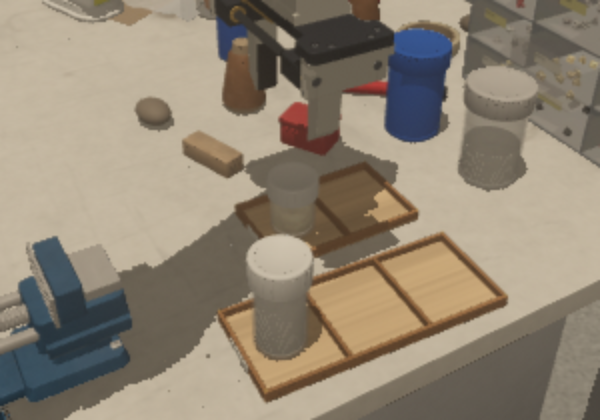

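The picture shows both jars upright in their near bays, tall at crop (280,300) and short at (292,200), with the fingers clear. Next is the stone.

>>> servo_tool --pt "0.011 0.05 0" --pt "0.021 0.1 0" --pt "0.032 0.15 0" --pt "0.042 0.2 0" --pt "0.053 0.2475 0" --roll '[10, 20, 30, 40, 50]' --grip 0.65

```text
clock: 11.68
ee_pos: [0.4985, 0.3772, 0.1377]
tcp_rot: [1.36, 2.832, 0.001]
wrist_force: [-0.1, 0.2, 0.4]
gripper_width: 0.655
gripper_force: 0.0
```

>>> servo_tool --pt "0 0 0" --pt "0 0 0" --pt "0 0 0" --pt "0 0 0" --pt "0 0 0" --roll '[10, 19, 19, 19, 19]'

```text
clock: 12.3
ee_pos: [0.499, 0.3753, 0.1377]
tcp_rot: [-1.8, -2.575, -0.0]
wrist_force: [0.0, 0.9, -0.7]
gripper_width: 0.65
gripper_force: 0.0
```

```bash
python3 go.py .503 .377 .005 20
```

```text
clock 12.3 ang 20.1 q7 -0.36 shift [0.0002 0.0043 0.1327] roll 0.1 rows 2.1 F [ 0.   0.9 -0.7] w 0.6502389520886935
```

>>> servo_tool --pt "0 0.004 0" --pt "0 0.004 0.04" --pt "0 0.004 0.09" --pt "0 0.004 0.12" --pt "0 0.004 0.12" --roll '[-6, -6, -6, -6, -6]'

```text
clock: 12.92
ee_pos: [0.5007, 0.375, 0.015]
tcp_rot: [-1.662, -2.663, 0.008]
wrist_force: [0.1, -0.2, 0.9]
gripper_width: 0.65
gripper_force: 0.0
```

```bash
python3 go.py .503 .377 .005 26
```

```text
clock 12.93 ang 26.1 q7 -0.28 shift [0.0008 0.003  0.01  ] roll 0.1 rows 0.2 F [ 0.1 -0.2  0.9] w 0.6501784674306418
```

>>> servo_tool --pt "0 0 0.006" --pt "0 0.001 0.012" --pt "0 0.001 0.012" --pt "0 0.001 0.012" --pt "0 0.001 0.012" --roll '[0, 0, 0, 0, 0]'

```text
clock: 13.55
ee_pos: [0.5038, 0.3775, 0.0062]
tcp_rot: [1.664, 2.665, 0.001]
wrist_force: [-0.1, -0.0, 0.8]
gripper_width: 0.649
gripper_force: 0.0
```

>>> servo_tool --pt "0 0 0" --pt "0 0 0" --pt "0 0 0" --pt "0 0 0" --pt "0 0 0" --roll '[0, 0, 0, 0, 0]' --grip 0.2

```text
clock: 14.18
ee_pos: [0.5036, 0.3773, 0.0058]
tcp_rot: [-1.664, -2.665, 0.0]
wrist_force: [-0.1, -0.0, -0.1]
gripper_width: 0.464
gripper_force: 26.0
```

```bash
python3 go.py .545 0 .2 87
```

```text
clock 14.18 ang 26.0 q7 -0.28 shift [-0.3572 -0.1283 -0.1942] roll -61.0 rows 6.8 F [-0.1 -0.  -0.1] w 0.4636014416354675
```

>>> servo_tool --pt "0 0 -0.04" --pt "0 0 -0.1" --pt "0 0 -0.14" --pt "-0.03 0 -0.14" --pt "-0.085 -0.02 -0.14" --roll '[0, 0, 0, 0, -5]'

```text
clock: 14.8
ee_pos: [0.5232, 0.2947, 0.1467]
tcp_rot: [1.537, 2.739, 0.006]
wrist_force: [1.0, -1.5, -0.7]
gripper_width: 0.462
gripper_force: 26.1
```

```bash
python3 go.py .621 -.004 .14 51
```

```text
clock 14.8 ang 31.4 q7 -0.05 shift [-0.3059 -0.0722  0.006 ] roll -19.6 rows 5.0 F [ 1.  -1.5 -0.7] w 0.4615609405989474
```

>>> servo_tool --pt "-0.06 -0.014 0" --pt "-0.12 -0.028 0" --pt "-0.18 -0.042 0" --pt "-0.24 -0.056 0" --pt "-0.3 -0.07 0" --roll '[-4, -8, -12, -16, -19]'

```text
clock: 15.42
ee_pos: [0.6178, -0.0029, 0.1457]
tcp_rot: [-1.071, -2.953, -0.0]
wrist_force: [1.0, -0.0, -1.1]
gripper_width: 0.462
gripper_force: 26.1
```

>>> servo_tool --pt "0 0 0" --pt "0 0 0.04" --pt "0 0 0.08" --pt "0 0 0.1" --pt "0 0 0.1" --roll '[0, 0, 0, 0, 0]'

```text
clock: 16.05
ee_pos: [0.6161, -0.0005, 0.0442]
tcp_rot: [-1.072, -2.95, 0.002]
wrist_force: [0.1, 0.1, -0.1]
gripper_width: 0.462
gripper_force: 26.1
```

```bash
python3 go.py .621 -.004 .0105 51
```

```text
clock 16.05 ang 50.1 q7 0.78 shift [-0.0061  0.0006  0.0337] roll -0.9 rows 0.5 F [ 0.1  0.1 -0.1] w 0.4622773931864771
```

>>> servo_tool --pt "-0.006 0.0005 0" --pt "-0.006 0.0005 0.02" --pt "-0.006 0.0005 0.033" --pt "-0.006 0.0005 0.033" --pt "-0.006 0.0005 0.033" --roll '[-1, -1, -1, -1, -1]'

```text
clock: 16.68
ee_pos: [0.6224, -0.0044, 0.0126]
tcp_rot: [-1.048, -2.961, 0.0]
wrist_force: [0.1, 0.5, -1.1]
gripper_width: 0.463
gripper_force: 26.1
```

```bash
python3 go.py .621 -.004 .0098 51
```

```text
clock 16.68 ang 51.0 q7 0.8 shift [ 0.0013 -0.0005  0.0028] roll 0.0 rows 0.0 F [ 0.1  0.5 -1.1] w 0.46251422902267686
```

>>> servo_tool --pt "0 0 0.0025" --pt "0 0 0.0025" --pt "0 0 0.0025" --pt "0 0 0.0025" --pt "0 0 0.0025" --roll '[0, 0, 0, 0, 0]'

```text
clock: 17.3
ee_pos: [0.6225, -0.0045, 0.0103]
tcp_rot: [1.048, 2.962, 0.0]
wrist_force: [0.1, -0.0, -0.9]
gripper_width: 0.463
gripper_force: 26.1
```

>>> servo_tool --pt "0 0 0" --pt "0 0 0" --pt "0 0 0" --pt "0 0 -0.05" --pt "0 0 -0.11" --roll '[0, 0, 0, 0, 0]' --grip 0.54

```text
clock: 17.92
ee_pos: [0.6211, -0.0045, 0.1199]
tcp_rot: [-1.047, -2.958, 0.002]
wrist_force: [1.8, 0.2, 0.8]
gripper_width: 0.542
gripper_force: 0.0
```

```bash
python3 go.py .528 .267 .13 20
```

```text
clock 17.93 ang 51.0 q7 0.81 shift [ 0.2432  0.1526 -0.0098] roll 31.0 rows 4.6 F [1.8 0.2 0.8] w 0.5419424439348342
```

>>> servo_tool --pt "0.049 0.03 -0.01" --pt "0.097 0.061 -0.01" --pt "0.146 0.091 -0.01" --pt "0.195 0.122 -0.01" --pt "0.243 0.152 -0.01" --roll '[6, 12, 18, 25, 31]'

```text
clock: 18.55
ee_pos: [0.5285, 0.2683, 0.1305]
tcp_rot: [1.806, 2.57, 0.001]
wrist_force: [0.4, 0.2, -0.5]
gripper_width: 0.543
gripper_force: 0.0
```

>>> servo_tool --pt "0 0 0" --pt "0 0 0.04" --pt "0 0 0.08" --pt "0 0 0.08" --pt "0 0 0.08" --roll '[0, 0, 0, 0, 0]'

```text
clock: 19.18
ee_pos: [0.5302, 0.2663, 0.0513]
tcp_rot: [1.802, 2.573, 0.002]
wrist_force: [-0.3, 0.7, 0.1]
gripper_width: 0.535
gripper_force: 0.0
```

```bash
python3 go.py .528 .267 .009 20
python3 - <<'E'
from h import *
im,d=snap('top','top2');cv2.imwrite('pics/top2c.png',cv2.resize(im[110:330,220:480],None,fx=2.5,fy=2.5))
E
```

```text
clock 19.18 ang 20.0 q7 -0.18 shift [ 0.0014 -0.0018  0.0423] roll -0.0 rows 0.7 F [-0.3  0.7  0.1] w 0.535041034727266
```

View pics/top2c.png

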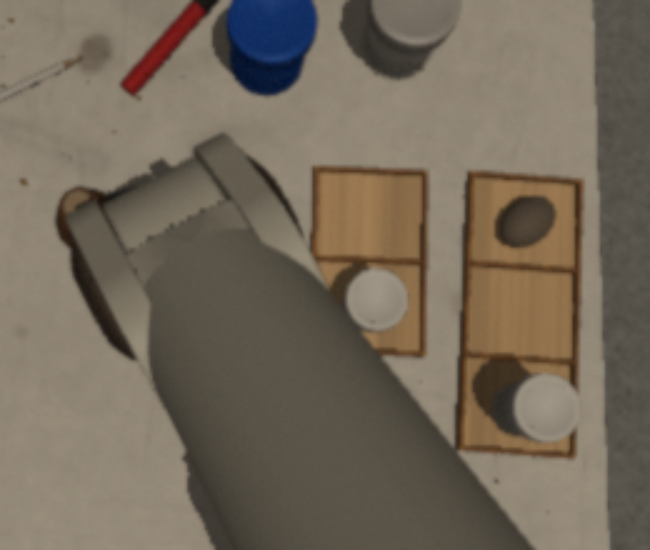

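The stone lies flat in the far bay at crop (525,221), and both jars are fine. Now gripping the beech block.

>>> servo_tool --pt "0.001 -0.001 0.02" --pt "0.001 -0.001 0.042" --pt "0.001 -0.001 0.042" --pt "0.001 -0.001 0.042" --pt "0.001 -0.001 0.042" --roll '[0, 0, 0, 0, 0]'

```text
clock: 19.85
ee_pos: [0.5286, 0.2675, 0.0091]
tcp_rot: [1.801, 2.573, 0.002]
wrist_force: [0.8, -0.3, -0.6]
gripper_width: 0.537
gripper_force: 0.0
```

>>> servo_tool --pt "0 0 0" --pt "0 0 0" --pt "0 0 0" --pt "0 0 0" --pt "0 0 0" --roll '[0, 0, 0, 0, 0]' --grip 0.1

```text
clock: 20.48
ee_pos: [0.528, 0.2672, 0.0084]
tcp_rot: [1.801, 2.574, 0.0]
wrist_force: [-0.1, -0.7, 2.4]
gripper_width: 0.278
gripper_force: 30.0
```

```bash
python3 go.py .624 .125 .13 -1
```

```text
clock 20.48 ang 20.0 q7 -0.18 shift [-0.1664  0.0416 -0.1216] roll 21.0 rows 3.4 F [-0.1 -0.7  2.4] w 0.27799812904624605
```

>>> servo_tool --pt "0 0 -0.05" --pt "0 0 -0.1" --pt "-0.055 0.014 -0.1" --pt "-0.11 0.028 -0.1" --pt "-0.1665 0.0415 -0.1" --roll '[0, 0, 7, 14, 21]'

```text
clock: 21.1
ee_pos: [0.6246, 0.1238, 0.1084]
tcp_rot: [2.244, 2.199, 0.001]
wrist_force: [0.1, -0.2, 0.0]
gripper_width: 0.28
gripper_force: 30.0
```

>>> servo_tool --pt "0 0 0" --pt "0 0 0.03" --pt "0 0 0.06" --pt "0 0 0.07" --pt "0 0 0.07" --roll '[0, 0, 0, 0, 0]'

```text
clock: 21.72
ee_pos: [0.6231, 0.1253, 0.0376]
tcp_rot: [-2.238, -2.203, 0.002]
wrist_force: [-0.5, -0.3, -1.4]
gripper_width: 0.281
gripper_force: 30.0
```

```bash
python3 go.py .624 .125 .0128 -1
```

```text
clock 21.73 ang -0.9 q7 -0.2 shift [-0.0003  0.001   0.0248] roll 0.1 rows 0.4 F [-0.5 -0.3 -1.4] w 0.2806801764388955
```

>>> servo_tool --pt "0 0.001 0.015" --pt "0 0.001 0.025" --pt "0 0.001 0.025" --pt "0 0.001 0.025" --pt "0 0.001 0.025" --roll '[0, 0, 0, 0, 0]'

```text
clock: 22.35
ee_pos: [0.6249, 0.1248, 0.0133]
tcp_rot: [-2.24, -2.202, -0.0]
wrist_force: [-0.7, -0.3, -0.1]
gripper_width: 0.281
gripper_force: 30.0
```

>>> servo_tool --pt "0 0 0" --pt "0 0 0" --pt "0 0 0" --pt "0 0 -0.05" --pt "0 0 -0.11" --roll '[0, 0, 0, 0, 0]' --grip 0.38

```text
clock: 22.98
ee_pos: [0.6235, 0.1245, 0.1228]
tcp_rot: [-2.239, -2.201, 0.005]
wrist_force: [0.7, -0.2, -0.2]
gripper_width: 0.378
gripper_force: 0.0
```

```bash
python3 go.py .642 .25 .13 30.6
```

```text
clock 22.98 ang -1.0 q7 -0.21 shift [ 0.1257  0.0164 -0.0074] roll -31.6 rows 2.0 F [ 0.7 -0.2 -0.2] w 0.37839828312400886
```

>>> servo_tool --pt "0.03 0.004 -0.015" --pt "0.062 0.008 -0.015" --pt "0.094 0.012 -0.015" --pt "0.125 0.016 -0.015" --pt "0.125 0.016 -0.015" --roll '[-8, -16, -24, -31.6, -31.6]' --grip 0.72

```text
clock: 23.6
ee_pos: [0.6421, 0.2539, 0.1381]
tcp_rot: [-1.548, -2.732, -0.003]
wrist_force: [-0.9, -0.4, 0.0]
gripper_width: 0.721
gripper_force: 0.0
```

```bash
python3 go.py .642 .25 .01 30.6
```

```text
clock 23.6 ang 30.9 q7 0.1 shift [-0.0036 -0.0022  0.1281] roll 0.3 rows 2.1 F [-0.9 -0.4  0. ] w 0.7208136997515423
```

>>> servo_tool --pt "0 0 0" --pt "0 0 0.04" --pt "0 0 0.08" --pt "0 0 0.08" --pt "0 0 0.08" --roll '[0, 0, 0, 0, 0]'

```text
clock: 24.22
ee_pos: [0.6441, 0.2487, 0.0596]
tcp_rot: [1.557, 2.727, 0.001]
wrist_force: [0.3, 0.0, 0.6]
gripper_width: 0.721
gripper_force: 0.0
```

```bash
python3 go.py .642 .25 .011 30.6
```

```text
clock 24.23 ang 30.5 q7 0.1 shift [ 0.0022 -0.0013  0.0486] roll -0.1 rows 0.8 F [0.3 0.  0.6] w 0.72082533887487
```

>>> servo_tool --pt "0.002 -0.001 0.025" --pt "0.002 -0.001 0.048" --pt "0.002 -0.001 0.048" --pt "0.002 -0.001 0.048" --pt "0.002 -0.001 0.048" --roll '[0, 0, 0, 0, 0]'

```text
clock: 24.85
ee_pos: [0.6421, 0.2511, 0.0114]
tcp_rot: [1.555, 2.728, 0.002]
wrist_force: [0.4, -0.2, 0.4]
gripper_width: 0.719
gripper_force: 0.0
```

>>> servo_tool --pt "0 0 0" --pt "0 0 0" --pt "0 0 0" --pt "0 0 0" --pt "0 0 0" --roll '[0, 0, 0, 0, 0]' --grip 0.3

```text
clock: 25.48
ee_pos: [0.6412, 0.2508, 0.0104]
tcp_rot: [1.556, 2.729, 0.0]
wrist_force: [0.0, -0.6, 1.5]
gripper_width: 0.458
gripper_force: 30.0
```

>>> servo_tool --pt "0 0 -0.04" --pt "0 0 -0.1" --pt "0 0 -0.15" --pt "-0.04 -0.03 -0.15" --pt "-0.08 -0.06 -0.15" --roll '[0, 0, 0, -10, -20]'

```text
clock: 26.1
ee_pos: [0.6302, 0.1511, 0.1609]
tcp_rot: [1.046, 2.961, 0.001]
wrist_force: [0.6, -0.6, -2.1]
gripper_width: 0.452
gripper_force: 30.0
```

```bash
python3 go.py .545 0 .15 87
```

```text
clock 26.1 ang 51.1 q7 0.56 shift [-0.0286 -0.1711  0.0108] roll -35.9 rows 2.8 F [ 0.6 -0.6 -2.1] w 0.45184667281720803
```

>>> servo_tool --pt "-0.007 -0.043 0" --pt "-0.014 -0.086 0" --pt "-0.021 -0.129 0" --pt "-0.0285 -0.1705 0" --pt "-0.0285 -0.1705 0" --roll '[-9, -18, -27, -36, -36]'

```text
clock: 26.72
ee_pos: [0.5421, -0.0032, 0.1598]
tcp_rot: [-0.1, -3.138, 0.004]
wrist_force: [0.5, -0.1, 0.2]
gripper_width: 0.458
gripper_force: 30.0
```

>>> servo_tool --pt "0 0 0" --pt "0 0 0.04" --pt "0 0 0.08" --pt "0 0 0.1" --pt "0 0 0.1" --roll '[0, 0, 0, 0, 0]'

```text
clock: 27.35
ee_pos: [0.543, 0.0033, 0.0585]
tcp_rot: [-0.089, -3.137, -0.001]
wrist_force: [0.7, -0.8, -0.7]
gripper_width: 0.454
gripper_force: 30.0
```

```bash
python3 go.py .545 0 .0148 87
```

```text
clock 27.35 ang 86.7 q7 1.33 shift [-0.0024 -0.0032  0.0436] roll -0.3 rows 0.7 F [ 0.7 -0.8 -0.7] w 0.45416819033708794
```

>>> servo_tool --pt "-0.002 -0.003 0.01" --pt "-0.002 -0.003 0.025" --pt "-0.002 -0.003 0.025" --pt "-0.002 -0.003 0.025" --pt "-0.002 -0.003 0.025" --roll '[0, 0, 0, 0, 0]'

```text
clock: 27.98
ee_pos: [0.5463, -0.0016, 0.0357]
tcp_rot: [0.092, 3.139, 0.0]
wrist_force: [-0.3, -0.4, -1.0]
gripper_width: 0.456
gripper_force: 30.0
```

```bash
python3 go.py .545 0 .0148 87
```

```text
clock 27.98 ang 86.6 q7 1.32 shift [0.0014 0.0015 0.0209] roll -0.4 rows 0.3 F [-0.3 -0.4 -1. ] w 0.4556407300706195
```

>>> servo_tool --pt "0.001 0.001 0.01" --pt "0.001 0.001 0.02" --pt "0.001 0.001 0.02" --pt "0.001 0.001 0.02" --pt "0.001 0.001 0.02" --roll '[-0.5, -0.5, -0.5, -0.5, -0.5]'

```text
clock: 28.6
ee_pos: [0.5448, -0.0006, 0.015]
tcp_rot: [-0.079, -3.14, -0.0]
wrist_force: [0.6, 0.2, -1.4]
gripper_width: 0.458
gripper_force: 30.0
```

```bash
python3 go.py .545 0 .0145 87
python3 - <<'E'
from h import *
im,d=snap('side');cv2.imwrite('pics/side3c.png',cv2.resize(im[170:340,270:480],None,fx=3,fy=3))
E
```

```text
clock 28.6 ang 87.1 q7 1.32 shift [-0.0001  0.0006  0.0005] roll 0.1 rows 0.0 F [ 0.6  0.2 -1.4] w 0.4577090767125217
```

View pics/side3c.png

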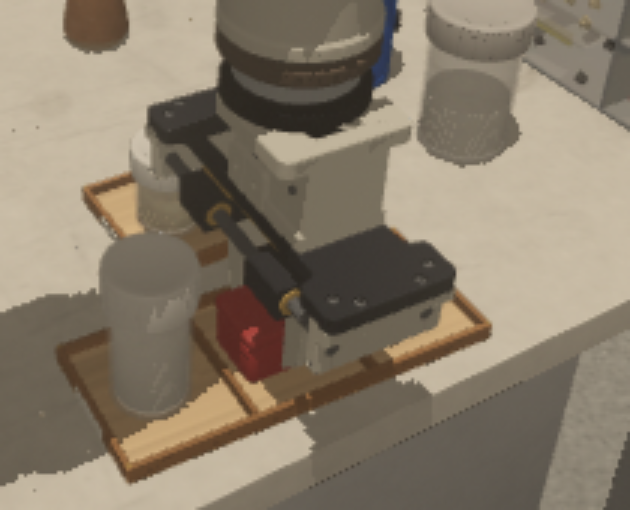

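The tin sits inside the middle bay at crop (250,335), and the body is clear of both jars. Releasing.

>>> servo_tool --pt "0 0 0.0005" --pt "0 0 0" --pt "0 0 0" --pt "0 0 -0.04" --pt "0 0 -0.1" --roll '[0, 0, 0, 0, 0]' --grip 0.56

```text
clock: 29.28
ee_pos: [0.5432, -0.0006, 0.1146]
tcp_rot: [-0.078, -3.136, -0.0]
wrist_force: [0.6, -0.5, -0.1]
gripper_width: 0.557
gripper_force: 0.0
```

>>> servo_tool --pt "0 0 -0.06" --pt "0.03 0.05 -0.1" --pt "0.06 0.1 -0.12" --pt "0.09 0.15 -0.12" --pt "0.1 0.2 -0.12" --roll '[0, 0, 0, 0, 0]'

```text
clock: 29.9
ee_pos: [0.4537, 0.2058, 0.2363]
tcp_rot: [0.078, 3.139, -0.0]
wrist_force: [0.9, -0.1, 0.0]
gripper_width: 0.556
gripper_force: 0.0
```

>>> servo_tool --pt "0 0.05 0" --pt "0 0.1 0" --pt "0 0.15 0" --pt "0 0.15 0" --pt "0 0.15 0" --roll '[0, 0, 0, 0, 0]'

```text
clock: 30.52
ee_pos: [0.4625, 0.3533, 0.2348]
tcp_rot: [-0.078, -3.14, 0.002]
wrist_force: [0.1, -1.3, 0.6]
gripper_width: 0.564
gripper_force: 0.0
```

Run:
```python
from h import *
im,d=snap('top');cv2.imwrite('pics/top4c.png',cv2.resize(im[60:310,220:480],None,fx=2.3,fy=2.3))
P=cloud('top',d);X,Y,z=P[...,0],P[...,1],P[...,2]
for n,(x,y),zl in [('short',(.548,.127),.05),('tall',(.469,.004),.08),('beech',(.624,.125),.018),('tin',(.545,0),.025),('stone',(.621,-.004),.015),('wide',(.774,.104),.09),('cone',(.611,.356),.02)]:
    m=(np.hypot(X-x,Y-y)<.05)&(z>zl)&(z<.13)
    if m.sum()<10: print(n,'hidden');continue
    c,s,a=cv2.minAreaRect(P[m][:,:2].astype(np.float32));print(n,np.round(c,3),np.round(s,3),round(a,1),'z',np.percentile(z[m],[5,50,95]).round(3))
```

```text
short [0.548 0.127] [0.047 0.049] 3.5 z [0.059 0.063 0.066]
tall [0.466 0.005] [0.05  0.051] 62.8 z [0.09  0.097 0.099]
beech [0.625 0.125] [0.071 0.027] 89.3 z [0.021 0.025 0.028]
tin [ 0.545 -0.001] [0.043 0.061] 86.9 z [0.034 0.037 0.04 ]
stone [0.605 0.005] [0.07  0.068] 6.2 z [0.019 0.026 0.035]
wide [0.773 0.103] [0.069 0.069] 45.5 z [0.099 0.111 0.114]
cone [0.611 0.356] [0.043 0.049] 49.2 z [0.025 0.067 0.085]
```

View pics/top4c.png

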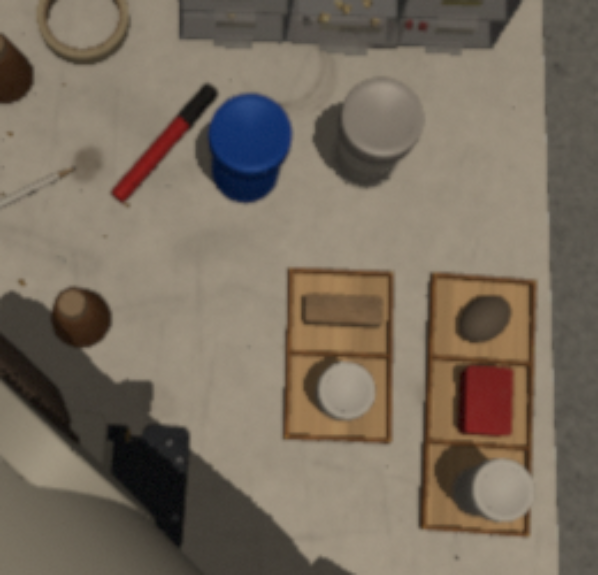

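All five things lie or stand in their own bays: beech (343,309), short jar (346,390), stone (484,318), tin (487,400) and tall jar (502,490). Their heights match the bay floor. The cone (82,317) and the wide jar (381,118) have not moved, and the arm is clear.

```bash
python3 -c "
from cell import arm
print(arm.hand_in())"
```

```text
the job is handed in; nothing more can be done
None
```

Both kits are made up and the job is handed in at about 31 s; in the last picture all five things were in their own bays and the thread cone and wide jar had not moved, but the hand-in reported no verdict.

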